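Spread the salvaged relays and light them with the inspection lamp

ROBOT

A 6-joint arm with a two-finger parallel gripper is mounted at the origin on the work surface. World frame = base frame: x ahead of the robot, y to its left, z up, the work surface at z = 0. Lengths are in m, angles in degrees, forces in N, time in s.
With the tool pointing down it reaches from about 0.325 to 0.9 m from the base axis. Payload 3.5 kg.
Tool frame: the origin (TCP) lies between the finger pads; the fingertips stand 25 mm ahead of it and the grasp point (between the pads) lies 6 mm ahead of it; z points along the fingers, x is the direction in which the jaws open and shut, and the axes are right-handed (so a half turn about z gives the same grasp; the last joint's range is limited). The gripper opens to 85 mm and grips with 20 to 120 N. Pads are 22 mm wide; open, the fingers measure 114 mm over their backs; the gripper's body (76 mm by 85 mm) begins 54 mm behind the grasp point. The pads swing forward as they close: fully open they stand 13 mm farther back than shut.
Start: joints at [67.128, 15.837, -1.513, 72.651, 0, 84.076], TCP at [0.182, 0.598, 0.22] pointing down, gripper open.
Joint ranges: [-178.77, 178.77], [-48.84, 107.48], [-61.69, 71.31], [-111.58, 123.2], [-90, 87.43], [-180, 180]. Speed limits (degrees/s): [147.25, 147.25, 180, 180, 180, 180].

INTERFACE

Orientations are given as [roll, pitch, yaw] about the fixed x, y, z axes, in that order (R = Rz(yaw) Ry(pitch) Rx(roll)).
In Python, from plant import monitor, capture, get_calibration, bot, spotter gives the robot as it stands. The module is installed in compiled form; this text tells all that it offers.
- The arm moves only by the tool send_rows, never from a script. Its argument "motion" is a list of rows, each a list of 6 numbers: the shift along the tool's x, y, z in m, then the turn, a rotation vector about the tool's x, y, z in degrees. A call has 1 to 12 rows; each row is the pose to reach, as a shift and turn from the pose commanded when the call began, along the tool's axes at that moment; what a row does not reach only later rows make up. A row lasts 1/10 s, in which the tool goes at most 50 mm and 8.59 degrees, less where a joint would pass 70% of its speed; a pose out of reach is approached as far as the arm can. A call with a gripper value outside its range is refused whole. "claw" is the closure, from 0 (fully open) to 1 (shut), set as the call begins (left out, the last holds). The fingers move at their own pace and stop on an object; the grip force is fixed at half the most. Time passes only in rows, so rows that repeat a pose let the fingers close. It gives the time, the measured TCP pose, the force and the opening at its end, in the units of the state.
- monitor.read_state(): the state, without advancing time (a new reading comes with each control period).
- capture(name): name is "side" or "top"; returns (picture, depth): 480x640x3 uint8, red, green, blue; 480x640 float32, m along the optical axis (not along the pixel's ray), 0 where there is no reading.
- get_calibration(name): a dict with "fovy" (degrees; the focal length in pixels is half the picture's height over the tangent of half this angle, whatever the lens; pixels are square), "cx", "cy" (the principal point, pixels), "pose" (4x4, takes a point from camera to world coordinates). Camera axes: x right, y up, looking along -z (the intrinsics and any distortion apply to the point x, -y, -z); pixel columns grow to the right and rows downward; lengths in m; the calibration is good to about 2 mm. A picture is of the moment at which its call begins. get_calibration takes no time and is no camera call.
- bot.job_done(): hands the job in, once; it reports no verdict.
Trained networks look in the newest picture that a camera, given by its name, has taken for a name from the list of things; names that differ only in an ending like _2 or _b are one class to them, and where a whole thing is asked for, a point or a joint stands for the part that bears it (a point fixed in the world has none). Each returns a list of dicts, best first, with "p" (0 to 1); they miss things now and then, are a little off and sometimes report something else, mostly with a low value. They report only what shows in the picture. A call takes as long as a camera call.
- spotter.outline_of(camera, thing): "region" (480x640 bool, what is visible of it).
- spotter.spot_point(camera, thing): "position" ([x, y, z] in m, in world coordinates, good to about 4 mm: a listed point, or the origin of a listed thing).
The state is a dict: "time": time; "joints": joint angles; "dq": joint speeds; "tau": joint torques, N m; "tcp_pos": TCP position; "eef_rot": TCP orientation; "force": force on the tool from outside, world axes, zero at the start; "moment": the same for the moment, N m; "width": finger opening in m.
Only numpy, scipy, OpenCV 4.12 (cv2) and the standard library are available. Lean on these libraries where they do the work, as an engineer would, in place of code of your own. Each camera call takes 0.05 s, during which the arm holds its last target. There are 200 camera calls.

TASK

Spread the heap of five blue relays over the black tray so that all lie flat on its floor in a single layer, every one with about a finger's width (15 mm) or more clear to its neighbours. Then draw the green inspection lamp out of its sloping yellow holster, turn it upright so that its lens points straight down, and finish while holding it still in the gripper over the middle of the tray, lens about 15 cm above the tray floor. Leave the lamp in its holster until the relays are spread, and leave everything else on the bench alone.

Things in the scene. Friction and masses are not known exactly. Their poses are not given: they have to be found in the camera images.
- tray: black open tray fixed to the bench, 220 x 200 mm outside (its x, y), 16 mm high over all, walls and floor 4 mm thick; origin under its centre, on the bench
- tray_in (a point): centre of the tray's inner floor, 4 mm above the bench, with the tray's axes; the floor measures 212 x 192 mm
- relay_a: one of five identical blue relays, a plastic block 28 x 24 x 22 mm (its x, y, z), 30 g, small pale label on top; origin at the block's centre. At the start three lie in a row along their x axes, about 3 mm apart, and two lie on top of the row, roughly parallel to it
- relay_b: one of five identical blue relays, a plastic block 28 x 24 x 22 mm (its x, y, z), 30 g, small pale label on top; origin at the block's centre. At the start three lie in a row along their x axes, about 3 mm apart, and two lie on top of the row, roughly parallel to it
- relay_c: one of five identical blue relays, a plastic block 28 x 24 x 22 mm (its x, y, z), 30 g, small pale label on top; origin at the block's centre. At the start three lie in a row along their x axes, about 3 mm apart, and two lie on top of the row, roughly parallel to it
- relay_d: one of five identical blue relays, a plastic block 28 x 24 x 22 mm (its x, y, z), 30 g, small pale label on top; origin at the block's centre. At the start three lie in a row along their x axes, about 3 mm apart, and two lie on top of the row, roughly parallel to it
- relay_e: one of five identical blue relays, a plastic block 28 x 24 x 22 mm (its x, y, z), 30 g, small pale label on top; origin at the block's centre. At the start three lie in a row along their x axes, about 3 mm apart, and two lie on top of the row, roughly parallel to it
- lamp: cordless torch 165 mm long, 160 g, heavy at the head: steel head 32 mm across to 52 mm, round green handle 26 mm across from 60 mm to the black tail end. Origin: centre of the lens face (head end); z runs from lens to tail, so z up = lens pointing straight down. At the start it leans at 45 degrees, head down in the holster, its last 95 mm standing free
- holster: yellow square sleeve on a dark base (120 x 80 x 8 mm), fixed to the bench; origin under the base centre. Sleeve 44 mm square outside, 36 inside, 70 deep, its axis sloping at 45 degrees; it opens up and toward the holster's +x: draw the lamp out along its (1, 0, 1). Inner end centre at (-20, 0, 30) mm, mouth centre at (29, 0, 79) mm
- flux: bystander: green jar with a white lid, 52 mm across, 45 mm high, origin under its centre; leave alone
- screwdriver: bystander: red-handled screwdriver 170 mm long lying along its x axis, origin under its middle; leave alone
- tin: bystander: open steel bowl 90 mm across, 22 mm high, origin under its centre; leave alone
- cleaner: bystander: white bottle with a red cap, 52 mm across, 110 mm high, origin under its centre; leave alone
- multimeter: bystander: orange multimeter lying flat, 90 x 170 x 36 mm, origin under its centre; leave alone
- heatsink: bystander: finned aluminium heatsink 60 x 80 x 30 mm, origin under its centre; leave alone

How it is judged:
By the outcome, as a careful person would: the job done as asked, in the order asked, and still so for the second after the job is handed in, while the arm keeps its last pose, push and grip.
It also fails if it takes over 66 s, if anything falls off the work surface, if the arm or the gripper's body presses on something with over 40 N, if the wrist force passes 120 N, or if a joint passes its speed limit or range.

## Working session

There is one attempt and no reset: what is moved stays moved. The work goes in short steps, Python scripts to look and compute and a tool call to move; the robot and the scene stay as the last step left them, time stands still between calls to the robot, and variables do not carry over. Pictures are saved under pics/ and viewed, about 8 in all and at most 12, crops included, and the job is handed in when it is done.

Besides the shell and the picture viewer there is one more tool, called after "Emit:" as name(argument=value, ...) on one line, values as JSON. send_rows: Moves the arm, as the interface text tells. Its arguments: {"type":"object","properties":{"motion":{"type":"array","items":{"type":"array","items":{"type":"number"}}},"claw":{"type":"number"}},"required":["motion"]}

```bash
mkdir -p pics; ls
cat > h.py <<'E'
import numpy as np, cv2
from plant import monitor, capture, get_calibration, bot, spotter
from scipy.spatial.transform import Rotation as R
def cal(n):
    c=get_calibration(n); f=240/np.tan(np.radians(c['fovy'])/2); return c,f
def cloud(n,depth):
    c,f=cal(n); v,u=np.mgrid[0:480,0:640]
    p=np.stack([(u-c['cx'])/f*depth,-(v-c['cy'])/f*depth,-depth],-1)
    T=np.array(c['pose']); w=p@T[:3,:3].T+T[:3,3]; w[depth<=0]=np.nan; return w
def save(name,img): cv2.imwrite('pics/'+name,np.ascontiguousarray(img[...,::-1]))
E
python3 - <<'E'
from h import *
for n in ('top','side'):
    im,d=capture(n); save(n+'0.png',im); c=get_calibration(n); print({k:v for k,v in c.items()})
    for t in ['tray_in','relay_a','lamp','holster','flux','tin','cleaner','multimeter','heatsink','screwdriver']:
        r=spotter.spot_point(n,t); print(n,t,[(round(x['p'],2),np.round(x['position'],3)) for x in r[:6]])
print(monitor.read_state())
E
```

```text
pics
{'fovy': 56.34167539331425, 'cx': 318.0554326366618, 'cy': 237.01415987486942, 'pose': array([[-0.01840224,  0.99884188, -0.04445514,  0.54678389],
       [-0.99975637, -0.01892472, -0.0113607 , -0.00878728],
       [-0.01218884,  0.04423525,  0.99894678,  0.72533867],
       [ 0.        ,  0.        ,  0.        ,  1.        ]])}
top tray_in [(0.72, array([0.778, 0.073, 0.   ])), (0.58, array([0.469, 0.168, 0.003]))]
top relay_a [(0.92, array([0.456, 0.178, 0.039])), (0.86, array([0.499, 0.176, 0.039])), (0.78, array([0.512, 0.17 , 0.014])), (0.44, array([0.482, 0.179, 0.014])), (0.31, array([ 0.78 ,  0.071, -0.004]))]
top lamp [(0.71, array([ 0.742, -0.234,  0.001])), (0.52, array([0.482, 0.18 , 0.014]))]
top holster [(0.97, array([ 0.523, -0.193,  0.001]))]
top flux [(0.76, array([0.643, 0.006, 0.002]))]
top tin [(0.96, array([ 0.743, -0.238,  0.   ]))]
top cleaner [(0.88, array([ 0.739,  0.239, -0.002]))]
top multimeter [(0.95, array([ 0.78 ,  0.07 , -0.003]))]
top heatsink [(0.6, array([ 0.748, -0.121, -0.001]))]
top screwdriver [(0.98, array([0.412, 0.002, 0.005]))]
{'fovy
[... 1027 characters left out ...]
.002]))]
side screwdriver [(0.59, array([0.412, 0.001, 0.002]))]
{'time': 1.1, 'joints': array([ 6.71279098e+01,  1.58386289e+01, -1.51308431e+00,  7.26513461e+01,
       -1.12813878e-03,  8.40764747e+01]), 'dq': array([-0.01216922,  0.01107139,  0.08115838,  0.10115852, -0.00524282,
       -0.01097418]), 'tau': array([ 1.42461762e-03, -4.45499754e+01,  2.95570707e+01,  7.64541928e-04,
        3.86228896e-05,  7.67572715e-06]), 'tcp_pos': array([0.18219804, 0.59784298, 0.21968686]), 'eef_rot': array([1.79999194e+02, 3.15939593e-03, 7.30514351e+01]), 'force': array([-0.57655278, -0.27910777, -0.64342916]), 'moment': array([ 0.07189249, -0.02068301, -0.06802861]), 'width': 0.08572072752362835}
```

View pics/top0.png

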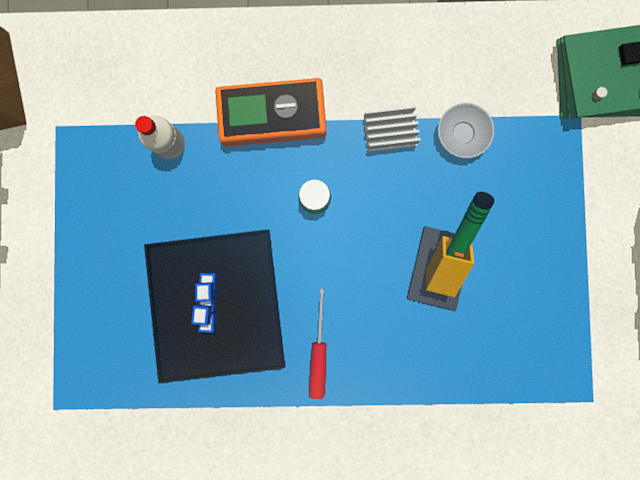

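View pics/side0.png

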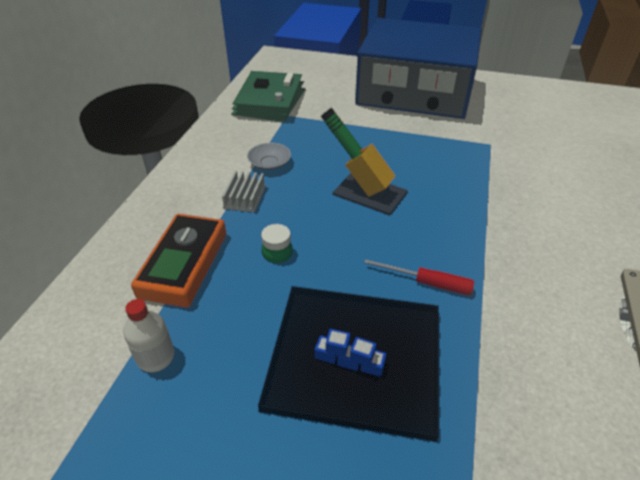

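The top view shows the tray around (213,305), with the heap at (205,302) and the two upper relays at (204,292) and (201,316). The holster and lamp are at (448,268), with the tail at (483,200). The side view agrees. Next I'll get accurate measurements.

Run:
```python
from h import *
for n in ('top','side'):
    im,d=capture(n); W=cloud(n,d); I=im.astype(int)
    # tray rim: black pixels near tray
    near=(abs(W[...,0]-.47)<.15)&(abs(W[...,1]-.168)<.15)
    blk=near&(I.max(2)<60)
    P=W[blk]; ((cx,cy),(w,h),a)=cv2.minAreaRect((P[:,:2]*1000).astype(np.float32)); print(n,'tray',cx,cy,w,h,a,'zfloor',np.median(P[:,2]))
    m=(near&~blk&(W[...,2]>.01)&(I[...,2]>110)); 
    lab=(near&(I.min(2)>150)&(W[...,2]>.01)).astype(np.uint8)
    k,L,S,C=cv2.connectedComponentsWithStats(lab)
    for i in range(1,k):
        if S[i,4]>8:
            Q=W[L==i]; r=cv2.minAreaRect((Q[:,:2]*1000).astype(np.float32)); print(' lab',S[i,4],C[i].round(0),np.median(Q,0).round(4),np.round(r[0],1),np.round(r[1],1),round(r[2],1))
    for lo,hi in((.022,.032),(.044,.054)):
        mm=(m&(W[...,2]>lo)&(W[...,2]<hi)).astype(np.uint8)
        k,L,S,C=cv2.connectedComponentsWithStats(mm)
        for i in range(1,k):
            if S[i,4]>15:
                Q=W[L==i]; r=cv2.minAreaRect((Q[:,:2]*1000).astype(np.float32)); print(' blob',lo,S[i,4],C[i].round(0),np.round(r[0],1),np.round(r[1],1),round(r[2],1),Q[:,2].mean().round(4))
    # lamp handle
    g=(I[...,1]>I[...,0]+25)&(I[...,1]>I[...,2]+15)&(W[...,2]>.07)&(abs(W[...,0]-.6)<.15)&(abs(W[...,1]+.22)<.12)
    Q=W[g]; c=np.median(Q,0); Q=Q[np.linalg.norm(Q-c,axis=1)<.08]; c=Q.mean(0); u=np.linalg.svd(Q-c)[2][0]; u*=np.sign(u[2]); print('lamp',len(Q),c,u,((Q-c)@u).min(),((Q-c)@u).max(),'yaw',np.degrees(np.arctan2(u[1],u[0])))
    y=(I[...,0]>150)&(I[...,2]<80)&(I[...,1]>90)&(abs(W[...,0]-.52)<.1)&(abs(W[...,1]+.19)<.1)
    print('yellow',W[y].min(0),W[y].max(0))
    b=(I.max(2)<110)&(np.ptp(I,2)<40)&(abs(W[...,0]-.52)<.12)&(abs(W[...,1]+.19)<.1)&(abs(W[...,2]-.008)<.006)
    r=cv2.minAreaRect((W[b][:,:2]*1000).astype(np.float32)); print('base',r)
    if n=='top': cv2.imwrite('pics/crop.png',cv2.resize(im[225:390,135:295,::-1],None,fx=3.6,fy=3.6,interpolation=cv2.INTER_CUBIC))
```

```text
top tray 473.1107177734375 166.16441345214844 218.3767547607422 200.10047912597656 5.731733322143555 zfloor 0.0050204767205278555
 lab 67 [206. 279.] [0.5158 0.1747 0.0274] [515.7 173.3] [16.1  9.5] 89.0
 lab 147 [202. 292.] [0.4973 0.175  0.0491] [497.3 175.7] [19.7 18. ] 5.8
 lab 11 [208. 304.] [0.4768 0.173  0.0274] [476.  172.5] [7.4 2.1] 88.1
 lab 154 [199. 315.] [0.4627 0.1794 0.0493] [462.5 180.1] [17.8 20.6] 83.1
 lab 38 [206. 328.] [0.4401 0.1755 0.0273] [441.4 176.8] [ 6.3 16.6] 1.8
 blob 0.022 144 [207. 278.] [516.7 173.1] [23.5 15.4] 84.0 0.0269
 blob 0.022 68 [207. 304.] [473.2 175.1] [15.3 21.8] 3.6 0.0273
 blob 0.022 141 [208. 326.] [447.4 175.4] [22.5 28.3] 89.8 0.027
 blob 0.044 281 [203. 292.] [496.9 173.9] [27.4 22.4] 0.2 0.049
 blob 0.044 295 [200. 315.] [461.9 178.9] [23.5 28.1] 83.1 0.0489
lamp 866 [ 0.57741317 -0.20369954  0.11498584] [ 0.66382634 -0.20964054  0.7179035 ] -0.051342469704601726 0.04739369191917955 yaw -17.52644517413131
yellow [ 0.48423882 -0.22491319  0.00575702] [ 0.57664061 -0.16368669  0.097889  ]
base ((525.47802734375, -192.84141540527344)
[... 421 characters left out ...]
 [379. 358.] [0.4409 0.178  0.0254] [440.9 176.5] [ 2.8 11.9] 2.7
 blob 0.022 131 [321. 344.] [520.7 176.1] [13.7 27.2] 11.5 0.0249
 blob 0.022 120 [380. 358.] [441.9 177.7] [23.9 13.9] 88.4 0.025
 blob 0.044 320 [337. 338.] [498.1 176.1] [27.8 24.2] 2.5 0.0469
 blob 0.044 337 [363. 347.] [463.3 180.3] [24.7 27.9] 81.6 0.047
lamp 526 [ 0.5817958  -0.19889789  0.11238764] [ 0.66536692 -0.19388884  0.72089804] -0.040651671977350104 0.04213126098235371 yaw -16.246196157945615Traceback (most recent call last):
  File "<stdin>", line 24, in <module>
    return umr_minimum(a, axis, None, out, keepdims, initial, where)
ValueError: zero-size array to reduction operation minimum which has no identity
```

View pics/crop.png

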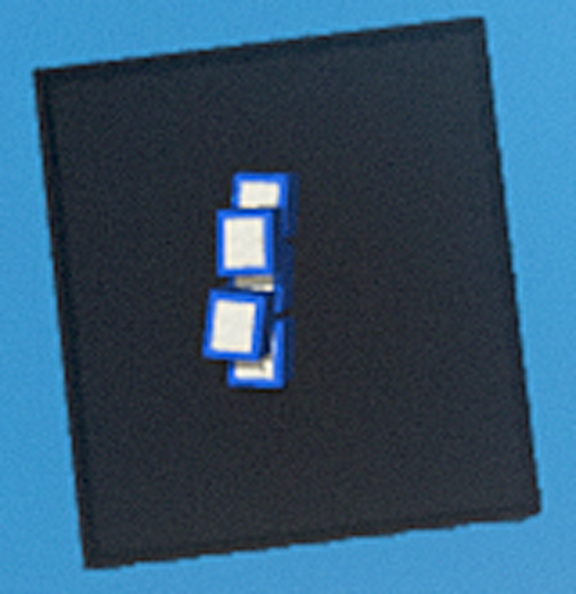

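The crop shows relay A (upper front) at (247,242) and relay B (upper back, turned about -7°) at (237,325), over a bottom row at (262,190), (258,285) and (255,370). The middle bottom relay can stay where it is. I'll move the other four to the corners.

Emit:
send_rows(motion=[[-0.3126,0.4249,0.0997,0,0,-17],[-0.3126,0.4249,0.0997,0,0,-17],[-0.3126,0.4249,0.0997,0,0,-17],[-0.3126,0.4249,0.0997,0,0,-17],[-0.3126,0.4249,0.0997,0,0,-17],[-0.3126,0.4249,0.0997,0,0,-17],[-0.3126,0.4249,0.0997,0,0,-17],[-0.3126,0.4249,0.0997,0,0,-17],[-0.3126,0.4249,0.0997,0,0,-17],[-0.3126,0.4249,0.0997,0,0,-17],[-0.3126,0.4249,0.0997,0,0,-17],[-0.3126,0.4249,0.0997,0,0,-17]], claw=0.45)

```text
time: 2.4
tcp_pos: [0.5, 0.1715, 0.1194]
eef_rot: [180.0, 0.1, 89.7]
force: [0.2, 0.1, -0.2]
width: 0.047
```

Emit:
send_rows(motion=[[0,0,0.02,0,0,0],[0,0,0.05,0,0,0],[0,0,0.064,0,0,0],[0,0,0.064,0,0,0],[0,0,0.064,0,0,0]])

```text
time: 2.9
tcp_pos: [0.4973, 0.1755, 0.0564]
eef_rot: [-180.0, -0.0, 90.1]
force: [-0.6, -0.5, -0.3]
width: 0.0469
```

Emit:
send_rows(motion=[[0,0,0,0,0,0],[0,0,0,0,0,0],[0,0,0,0,0,0],[0,0,0,0,0,0]], claw=1)

```text
time: 3.3
tcp_pos: [0.4979, 0.1751, 0.0566]
eef_rot: [179.9, -0.0, 90.1]
force: [-0.2, -0.8, 1.0]
width: -0.0002
```

Run:
```python
from h import *
im,d=capture('side'); cv2.imwrite('pics/s1.png',cv2.resize(im[200:460,220:480,::-1],None,fx=2.3,fy=2.3,interpolation=cv2.INTER_CUBIC))
print(monitor.read_state()['width'])
```

```text
2.1172837310218776e-05
```

View pics/s1.png

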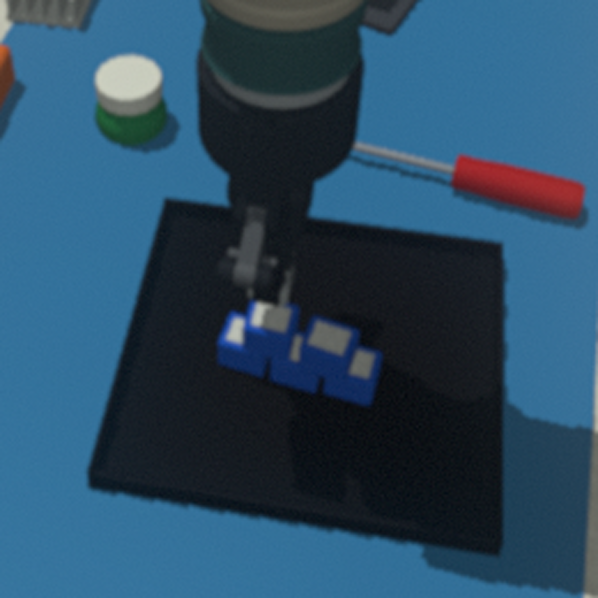

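The fingers shut without holding anything, and the heap looks unmoved. I'll check where the fingertips really are from the depth.

Run:
```python
from h import *
for n in('side','top'):
    im,d=capture(n); W=cloud(n,d); I=im.astype(int)
    m=(abs(W[...,0]-.49)<.06)&(abs(W[...,1]-.175)<.06)&(W[...,2]>.052)&(W[...,2]<.085)
    Q=W[m]; 
    for lo in np.arange(.05,.085,.005):
        q=Q[(Q[:,2]>=lo)&(Q[:,2]<lo+.005)]
        if len(q)>3: print(n,round(lo,3),len(q),q.min(0).round(3),q.max(0).round(3))
    near=(abs(W[...,0]-.47)<.1)&(abs(W[...,1]-.168)<.1)
    lab=(near&(I.min(2)>120)&(W[...,2]>.01)&(W[...,2]<.06)).astype(np.uint8)
    k,L,S,C=cv2.connectedComponentsWithStats(lab)
    for i in range(1,k):
        if S[i,4]>8: print(n,S[i,4],C[i].round(),np.median(W[L==i],0).round(4))
    print([(round(r['p'],2),r['position'].round(3)) for r in spotter.spot_point(n,'relay_a')])
```

```text
side 0.065 8 [0.49  0.181 0.066] [0.509 0.182 0.069]
side 0.07 18 [0.488 0.174 0.071] [0.509 0.187 0.075]
side 0.075 36 [0.488 0.169 0.075] [0.509 0.19  0.08 ]
side 0.08 39 [0.488 0.17  0.08 ] [0.505 0.19  0.085]
side 53 [333. 336.] [0.505 0.175 0.047]
side 57 [322. 343.] [0.5188 0.1746 0.0251]Traceback (most recent call last):
  File "<stdin>", line 14, in <module>
AttributeError: 'list' object has no attribute 'round'. Did you mean: 'count'?
```

Run:
```python
from h import *
s=monitor.read_state(); print(s['tcp_pos'],s['width'],s['force'])
out=[]
for n in('side','top'):
    im,d=capture(n); c,f=cal(n); T=np.linalg.inv(np.array(c['pose']))
    x,y=s['tcp_pos'][:2]
    pr=[]
    for z in(.0316,.05,.07,.1046):
        p=T[:3,:3]@[x,y,z]+T[:3,3]; pr.append((c['cx']+f*p[0]/-p[2],c['cy']-f*p[1]/-p[2]))
    u0,v0=map(int,pr[1]); big=cv2.resize(im[v0-40:v0+30,u0-35:u0+35,::-1],None,fx=5.6,fy=5.6,interpolation=cv2.INTER_CUBIC)
    for k,(u,v) in enumerate(pr): cv2.circle(big,(int((u-u0+35.5)*5.6),int((v-v0+40.5)*5.6)),3,(0,0,255-60*k),-1)
    out.append(big)
    for r in spotter.spot_point(n,'relay_a'): print(n,round(r['p'],2),np.round(r['position'],3))
cv2.imwrite('pics/tip.png',np.hstack(out))
```

```text
[0.49760312 0.17497438 0.05617081] -3.9513735580649905e-05 [-1.02524288  0.2159198  -0.56364555]
side 0.9 [0.463 0.18  0.041]
side 0.84 [0.448 0.18  0.017]
side 0.7 [0.478 0.179 0.015]
side 0.69 [0.5   0.176 0.041]
side 0.63 [0.511 0.178 0.012]
top 0.74 [0.458 0.175 0.037]
top 0.66 [0.51  0.174 0.017]
top 0.51 [0.447 0.175 0.014]
top 0.4 [0.498 0.174 0.038]
```

View pics/tip.png

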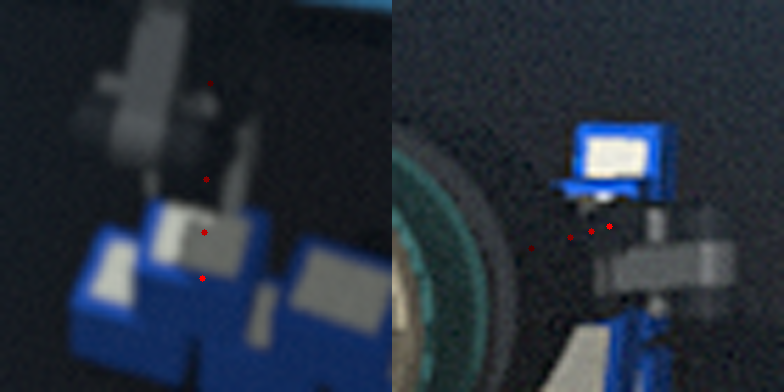

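Emit:
send_rows(motion=[[0,0,-0.05,0,0,0],[0,0,-0.1,0,0,0],[0,0,-0.1,0,0,0],[0,0,-0.1,0,0,0],[0,0,-0.1,0,0,0]])

```text
time: 4.15
tcp_pos: [0.4965, 0.1747, 0.155]
eef_rot: [-179.9, 0.0, 90.1]
force: [-1.1, -0.1, -0.7]
width: -0.0006
```

Run:
```python
from h import *
s=monitor.read_state(); print(s['tcp_pos'],s['width'],s['force'])
out=[]
for n in('side','top'):
    im,d=capture(n); c,f=cal(n); T=np.linalg.inv(np.array(c['pose'])); W=cloud(n,d)
    x,y,z0=s['tcp_pos']
    m=(abs(W[...,0]-x)<.05)&(abs(W[...,1]-y)<.07)&(W[...,2]>.07)&(W[...,2]<.24); Q=W[m]
    for lo in np.arange(.07,.24,.01):
        q=Q[(Q[:,2]>=lo)&(Q[:,2]<lo+.01)]
        if len(q)>3: print(n,round(lo,3),len(q),q.min(0).round(3),q.max(0).round(3))
    pr=[]
    for z in(z0-.025,z0-.006,z0,z0+.048):
        p=T[:3,:3]@[x,y,z]+T[:3,3]; pr.append((c['cx']+f*p[0]/-p[2],c['cy']-f*p[1]/-p[2]))
    u0,v0=map(int,pr[1]); big=cv2.resize(im[v0-50:v0+50,u0-50:u0+50,::-1],None,fx=4,fy=4,interpolation=cv2.INTER_CUBIC)
    for k,(u,v) in enumerate(pr): cv2.circle(big,(int((u-u0+50.5)*4),int((v-v0+50.5)*4)),2,(0,0,255-50*k),-1)
    out.append(big)
cv2.imwrite('pics/tip2.png',np.hstack(out))
```

```text
[0.49654519 0.17474718 0.15496563] -0.0005797884791295621 [-1.06635056 -0.0890376  -0.6579614 ]
side 0.16 21 [0.487 0.17  0.165] [0.509 0.182 0.17 ]
side 0.17 103 [0.487 0.171 0.17 ] [0.509 0.19  0.18 ]
side 0.18 125 [0.487 0.168 0.18 ] [0.509 0.191 0.19 ]
side 0.19 57 [0.486 0.17  0.19 ] [0.505 0.19  0.2  ]
side 0.2 12 [0.484 0.165 0.205] [0.496 0.189 0.21 ]
side 0.21 89 [0.484 0.165 0.21 ] [0.509 0.212 0.22 ]
side 0.22 91 [0.482 0.171 0.22 ] [0.513 0.219 0.23 ]
side 0.23 209 [0.481 0.159 0.23 ] [0.515 0.227 0.24 ]
top 0.17 12 [0.503 0.167 0.172] [0.507 0.177 0.178]
top 0.18 10 [0.503 0.164 0.182] [0.507 0.168 0.189]
top 0.21 16 [0.503 0.146 0.21 ] [0.509 0.16  0.22 ]
top 0.22 58 [0.498 0.133 0.22 ] [0.509 0.16  0.23 ]
top 0.23 59 [0.484 0.133 0.23 ] [0.513 0.16  0.24 ]
```

View pics/tip2.png

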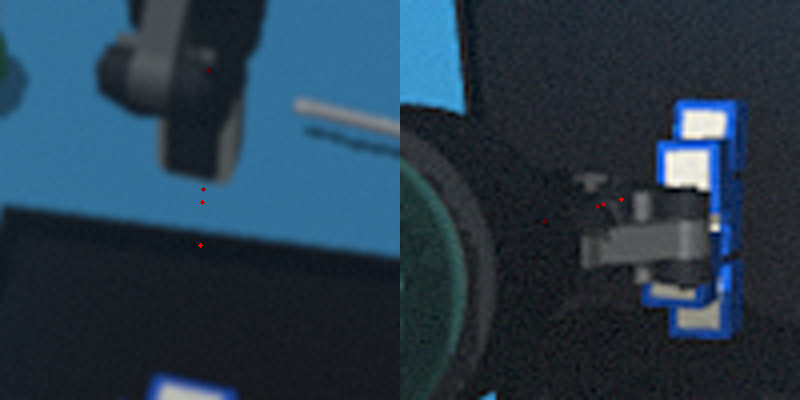

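The picture settles it. With the fingers shut, their tips are at z≈0.163 while the TCP reads 0.155, about 33 mm higher than the text implies. Lateral position agrees. I'll work with tip ≈ TCP z + 8 mm.

Emit:
send_rows(motion=[[0,0,0.03,0,0,0],[0,0,0.07,0,0,0],[0,0,0.1,0,0,0],[0,0,0.12,0,0,0],[0,0,0.134,0,0,0],[0,0,0.134,0,0,0]], claw=0.45)

```text
time: 4.85
tcp_pos: [0.4936, 0.1741, 0.0183]
eef_rot: [-179.5, 0.1, 90.1]
force: [-0.9, -0.1, -0.0]
width: 0.0468
```

Emit:
send_rows(motion=[[0,0,0,0,0,0],[0,0,0,0,0,0],[0,0,0,0,0,0]], claw=1)

```text
time: 5.15
tcp_pos: [0.4984, 0.1752, 0.023]
eef_rot: [179.9, -0.0, 90.1]
force: [-0.3, -0.7, 0.2]
width: 0.0228
```

Emit:
send_rows(motion=[[0,0,-0.03,0,0,0],[0,0,-0.05,0,0,0],[0.025,0.018,-0.05,0,0,-3],[0.0483,0.0356,-0.05,0,0,-5],[0.0483,0.0356,-0.045,0,0,-5],[0.0483,0.0356,-0.02,0,0,-5],[0.0483,0.0356,0.008,0,0,-5],[0.0483,0.0356,0.017,0,0,-5],[0.0483,0.0356,0.021,0,0,-5],[0.0483,0.0356,0.021,0,0,-5],[0.0483,0.0356,0.021,0,0,-5]])

```text
time: 6.25
tcp_pos: [0.5341, 0.2234, 0.0021]
eef_rot: [179.9, -0.0, 95.0]
force: [1.5, 0.2, -0.2]
width: 0.0223
```

Emit:
send_rows(motion=[[0,0,0,0,0,0],[0,0,0,0,0,0],[0,0,0,0,0,0],[0,0,-0.03,0,0,0],[0,0,-0.07,0,0,0],[0,0,-0.1,0,0,0],[0,0,-0.1,0,0,0],[0,0,-0.1,0,0,0]], claw=0.45)

```text
time: 7.05
tcp_pos: [0.5339, 0.2235, 0.102]
eef_rot: [179.9, -0.0, 95.1]
force: [-0.4, 0.1, -0.9]
width: 0.0469
```

Run:
```python
from h import *
s=monitor.read_state(); print(s['tcp_pos'],s['eef_rot'],s['width'],s['force'])
im,d=capture('side'); save('a1.png',im[200:460,220:480])
for r in spotter.spot_point('side','relay_a'): print(round(r['p'],2),np.round(r['position'],3))
capture('top')
for r in spotter.spot_point('top','relay_a'): print(round(r['p'],2),np.round(r['position'],3))
```

```text
[0.53385186 0.22354354 0.10200024] [ 1.79869755e+02 -2.54878922e-02  9.50529970e+01] 0.0469031743588763 [-0.42218948  0.08364104 -0.90020135]
0.94 [0.537 0.226 0.021]
0.92 [0.461 0.179 0.041]
0.66 [0.477 0.179 0.01 ]
0.58 [0.447 0.177 0.015]
0.56 [0.509 0.175 0.013]
0.79 [0.453 0.179 0.038]
0.76 [0.511 0.175 0.016]
0.73 [0.447 0.176 0.014]
0.67 [0.483 0.178 0.017]
0.57 [0.535 0.225 0.015]
```

Emit:
send_rows(motion=[[-0.0186,-0.037,0,0,0,6],[-0.0372,-0.0739,0,0,0,12],[-0.0372,-0.0739,0.01,0,0,12],[-0.0372,-0.0739,0.04,0,0,12],[-0.0372,-0.0739,0.065,0,0,12],[-0.0372,-0.0739,0.079,0,0,12],[-0.0372,-0.0739,0.079,0,0,12],[-0.0372,-0.0739,0.079,0,0,12]])

```text
time: 8.05
tcp_pos: [0.4623, 0.1797, 0.0214]
eef_rot: [-179.9, 0.0, 83.1]
force: [1.0, 0.1, 1.0]
width: 0.0472
```

Emit:
send_rows(motion=[[0,0,0,0,0,0],[0,0,0,0,0,0],[0,0,0,0,0,0]], claw=1)

```text
time: 8.35
tcp_pos: [0.4641, 0.1801, 0.0232]
eef_rot: [179.9, -0.1, 83.1]
force: [-0.3, -0.5, 2.1]
width: 0.0223
```

Emit:
send_rows(motion=[[0,0,-0.03,0,0,0],[0,0,-0.05,0,0,0],[0.011,-0.031,-0.05,0,0,-6],[0.0229,-0.0623,-0.05,0,0,-12],[0.0229,-0.0623,-0.045,0,0,-12],[0.0229,-0.0623,-0.02,0,0,-12],[0.0229,-0.0623,0.008,0,0,-12],[0.0229,-0.0623,0.017,0,0,-12],[0.0229,-0.0623,0.021,0,0,-12],[0.0229,-0.0623,0.021,0,0,-12],[0.0229,-0.0623,0.021,0,0,-12]])

```text
time: 9.45
tcp_pos: [0.4049, 0.2102, 0.0018]
eef_rot: [179.9, -0.0, 95.0]
force: [-0.3, 0.5, 0.1]
width: 0.0225
```

Emit:
send_rows(motion=[[0,0,0,0,0,0],[0,0,0,0,0,0],[0,0,0,0,0,0],[0,0,-0.03,0,0,0],[0,0,-0.07,0,0,0],[-0.08,-0.05,-0.1,0,0,0],[-0.12,-0.08,-0.1,0,0,0],[-0.12,-0.08,-0.1,0,0,0],[-0.12,-0.08,-0.1,0,0,0]], claw=0.45)

```text
time: 10.35
tcp_pos: [0.3313, 0.0803, 0.1011]
eef_rot: [-179.9, 0.1, 94.7]
force: [0.4, -0.1, -0.7]
width: 0.047
```

```bash
cat > rel.py <<'E'
from h import *
s=monitor.read_state(); print(s['tcp_pos'],s['eef_rot'],s['width'],s['force'])
for n in('side','top'):
    im,d=capture(n); W=cloud(n,d); I=im.astype(int)
    near=(abs(W[...,0]-.47)<.11)&(abs(W[...,1]-.168)<.1)
    m=(near&(W[...,2]>.021)&(W[...,2]<.06)&(I[...,2]>70)).astype(np.uint8)
    k,L,S,C=cv2.connectedComponentsWithStats(m)
    for i in range(1,k):
        if S[i,4]>15:
            Q=W[L==i]; r=cv2.minAreaRect((Q[:,:2]*1000).astype(np.float32)); print(n,S[i,4],np.round(r[0],1),np.round(r[1],1),round(r[2],1),Q[:,2].mean().round(4))
    for r in spotter.spot_point(n,'relay_a'): print(n,round(r['p'],2),np.round(r['position'],3))
    save(n+'_%.1f.png'%s['time'],im)
E
python3 rel.py
```

```text
[0.33133149 0.08031    0.10108411] [-1.79900409e+02  7.94842835e-02  9.47173417e+01] 0.04696227155795303 [ 0.38599978 -0.10031608 -0.65250325]
side 343 [512.  175.3] [25.  28.2] 84.7 0.0248
side 354 [480.1 178. ] [24.8 28. ] 87.4 0.0248
side 363 [448.4 177.5] [26.3 27.9] 87.2 0.0247
side 386 [534.5 224.1] [28.  25.9] 5.8 0.0247
side 417 [404.4 210.8] [28.1 25. ] 4.6 0.0247
side 0.79 [0.404 0.21  0.014]
side 0.75 [0.511 0.175 0.016]
side 0.75 [0.534 0.224 0.02 ]
side 0.68 [0.481 0.178 0.012]
side 0.61 [0.446 0.177 0.016]
side 0.22 [0.474 0.169 0.   ]
top 287 [533.5 222.3] [27.7 24.5] 6.1 0.0267
top 285 [510.8 173.5] [25.1 28. ] 87.6 0.0268
top 284 [479.3 175.4] [24.  26.8] 87.7 0.0268
top 290 [447.4 175.4] [24.5 27.7] 87.9 0.0268
top 293 [403.3 208.5] [28.1 24.3] 4.2 0.0267
top 0.93 [0.446 0.174 0.015]
top 0.85 [0.514 0.171 0.017]
top 0.83 [0.399 0.21  0.016]
top 0.81 [0.534 0.222 0.017]
top 0.66 [0.481 0.177 0.016]
```

Emit:
send_rows(motion=[[0.03,0.04,0,0,0,4],[0.06,0.08,0,0,0,7.5],[0.0823,0.1212,0,0,0,7.5],[0.0823,0.1212,0,0,0,7.5],[0.0823,0.1212,0.03,0,0,7.5],[0.0823,0.1212,0.06,0,0,7.5],[0.0823,0.1212,0.085,0,0,7.5],[0.0823,0.1212,0.1,0,0,7.5],[0.0823,0.1212,0.1,0,0,7.5],[0.0823,0.1212,0.1,0,0,7.5]])

```text
time: 11.55
tcp_pos: [0.4477, 0.1768, 0.0007]
eef_rot: [-179.9, 0.0, 87.6]
force: [0.8, 0.7, -0.2]
width: 0.0468
```

Emit:
send_rows(motion=[[0,0,0,0,0,0],[0,0,0,0,0,0],[0,0,0,0,0,0]], claw=1)

```text
time: 11.85
tcp_pos: [0.4496, 0.1766, 0.0024]
eef_rot: [179.8, -0.1, 87.6]
force: [-1.0, 0.8, 4.7]
width: 0.0222
```

Emit:
send_rows(motion=[[0,0,-0.03,0,0,0],[0,0,-0.06,0,0,0],[-0.033,-0.015,-0.06,0,0,-4],[-0.0669,-0.0312,-0.06,0,0,-7.5],[-0.0669,-0.0312,-0.055,0,0,-7.5],[-0.0669,-0.0312,-0.035,0,0,-7.5],[-0.0669,-0.0312,-0.012,0,0,-7.5],[-0.0669,-0.0312,-0.004,0,0,-7.5],[-0.0669,-0.0312,-0.001,0,0,-7.5],[-0.0669,-0.0312,-0.001,0,0,-7.5],[-0.0669,-0.0312,-0.001,0,0,-7.5]])

```text
time: 12.95
tcp_pos: [0.4149, 0.1109, 0.0026]
eef_rot: [179.9, -0.0, 95.1]
force: [0.4, 0.8, -0.9]
width: 0.0224
```

Emit:
send_rows(motion=[[0,0,0,0,0,0],[0,0,0,0,0,0],[0,0,0,0,0,0],[0,0,-0.03,0,0,0],[0,0,-0.07,0,0,0],[0,0,-0.1,0,0,0],[0,0,-0.1,0,0,0]], claw=0.45)

```text
time: 13.65
tcp_pos: [0.4182, 0.1111, 0.1064]
eef_rot: [179.5, -0.0, 95.1]
force: [0.8, -0.0, -0.4]
width: 0.0466
```

Emit:
send_rows(motion=[[0.02,0.04,0,0,0,4],[0.04,0.08,0,0,0,7.5],[0.0549,0.103,0,0,0,7.5],[0.0549,0.103,0,0,0,7.5],[0.0549,0.103,0.03,0,0,7.5],[0.0549,0.103,0.06,0,0,7.5],[0.0549,0.103,0.085,0,0,7.5],[0.0549,0.103,0.1,0,0,7.5],[0.0549,0.103,0.101,0,0,7.5],[0.0549,0.103,0.101,0,0,7.5]])

```text
time: 14.65
tcp_pos: [0.5104, 0.1738, 0.0004]
eef_rot: [-179.9, 0.0, 87.5]
force: [-0.1, 0.4, 1.1]
width: 0.0467
```

Emit:
send_rows(motion=[[0,0,0,0,0,0],[0,0,0,0,0,0],[0,0,0,0,0,0]], claw=1)

```text
time: 14.95
tcp_pos: [0.5131, 0.1746, 0.0025]
eef_rot: [179.8, -0.0, 87.6]
force: [-0.2, 0.2, 4.4]
width: 0.0222
```

Emit:
send_rows(motion=[[0,0,-0.03,0,0,0],[0,0,-0.06,0,0,0],[-0.025,0.017,-0.06,0,0,-4],[-0.0491,0.0338,-0.06,0,0,-7.5],[-0.0491,0.0338,-0.055,0,0,-7.5],[-0.0491,0.0338,-0.035,0,0,-7.5],[-0.0491,0.0338,-0.012,0,0,-7.5],[-0.0491,0.0338,-0.004,0,0,-7.5],[-0.0491,0.0338,-0.001,0,0,-7.5],[-0.0491,0.0338,-0.001,0,0,-7.5],[-0.0491,0.0338,-0.001,0,0,-7.5]])

```text
time: 16.05
tcp_pos: [0.5436, 0.1243, 0.0025]
eef_rot: [180.0, -0.0, 95.1]
force: [-0.1, -0.3, -0.3]
width: 0.0222
```

Emit:
send_rows(motion=[[0,0,0,0,0,0],[0,0,0,0,0,0],[0,0,0,0,0,0],[0,0,-0.03,0,0,0],[0,0,-0.07,0,0,0],[0,0,-0.11,0,0,0],[0,0,-0.16,0,0,0],[0,0,-0.2,0,0,0],[-0.05,0,-0.24,0,0,0],[-0.1,0,-0.24,0,0,0],[-0.1,0,-0.24,0,0,0]], claw=0.45)

```text
time: 17.15
tcp_pos: [0.554, 0.0208, 0.2446]
eef_rot: [179.7, 0.1, 94.8]
force: [0.3, 0.1, 0.4]
width: 0.0472
```

```bash
python3 rel.py; ls pics
python3 - <<'E'
from h import *
print(monitor.read_state()['joints'].round(2))
for n in('top','side'):
    im,d=capture(n); W=cloud(n,d); I=im.astype(int)
    g=(I[...,1]>I[...,0]+25)&(I[...,1]>I[...,2]+15)&(W[...,2]>.09)&(abs(W[...,0]-.6)<.15)&(abs(W[...,1]+.22)<.12)
    Q=W[g]; 
    if len(Q)<30: print(n,'few',len(Q)); continue
    for lo in np.arange(.09,.17,.01):
        q=Q[(Q[:,2]>=lo)&(Q[:,2]<lo+.01)]
        if len(q)>5: print(n,round(lo,3),len(q),q.min(0).round(4),q.max(0).round(4),q.mean(0).round(4))
E
```

```text
[0.55401946 0.02075581 0.24455947] [1.79726683e+02 1.36056371e-01 9.48491529e+01] 0.04722726659708953 [0.28473731 0.07309184 0.37529589]
side 295 [542.8 125.5] [27.6 26.5] 3.7 0.0247
side 303 [414.3 111.6] [27.3 26. ] 6.6 0.0248
side 354 [479.8 177.9] [26.2 28.1] 85.5 0.0247
side 386 [534.5 224.4] [28.1 25.3] 5.7 0.0248
side 418 [404.5 211.3] [27.4 25.1] 7.2 0.0247
side 0.94 [0.404 0.21  0.013]
side 0.85 [0.543 0.126 0.015]
side 0.82 [0.41  0.11  0.014]
side 0.66 [0.48  0.176 0.012]
side 0.25 [0.638 0.007 0.003]
a1.png
crop.png
s1.png
side0.png
side_10.3.png
side_17.1.png
tip.png
tip2.png
top0.png
top_10.3.png
top_17.1.png
[-4.170e+00  7.900e+00 -8.750e+00  7.346e+01  5.000e-02 -9.200e+00]
top 0.09 136 [ 0.5485 -0.2116  0.09  ] [ 0.5781 -0.1905  0.1   ] [ 0.5587 -0.1983  0.0952]
top 0.1 140 [ 0.5554 -0.2131  0.1   ] [ 0.5843 -0.1931  0.1099] [ 0.5675 -0.2006  0.1051]
top 0.11 152 [ 0.5662 -0.2151  0.11  ] [ 0.5957 -0.1964  0.1199] [ 0.5769 -0.2037  0.1148]
top 0.12 139 [ 0.5765 -0.2176  0.12  ] [ 0.608  -0.1984  0.13  ] [ 0.5855 -0.2066  0.1247]
top 0.13 123 [ 0.5864 -0.2225  0.1302] [ 0.615  -0.2013  0.1399] [ 0.5964 -0.209   0.1352]
top 0.14 96 [ 0.5948 -0.2237  0.14  ] [ 0.6135 -0.204   0.149 ] [ 0.6026 -0.2129  0.1436]
side 0.09 95 [ 0.5522 -0.2024  0.0903] [ 0.5845 -0.1884  0.1   ] [ 0.5655 -0.1943  0.0952]
side 0.1 95 [ 0.5611 -0.2054  0.1   ] [ 0.5933 -0.1916  0.11  ] [ 0.5752 -0.1972  0.105 ]
side 0.11 93 [ 0.5707 -0.2103  0.1102] [ 0.5986 -0.1945  0.1199] [ 0.5834 -0.1996  0.1149]
side 0.12 71 [ 0.5814 -0.2114  0.1202] [ 0.5995 -0.197   0.1298] [ 0.5905 -0.2022  0.1248]
side 0.13 10 [ 0.5901 -0.2101  0.1301] [ 0.5995 -0.2001  0.1324] [ 0.5939 -0.2051  0.1314]
```

All five relays are flat and well apart; both cameras' blobs agree with the targets. Next is the lamp.

Emit:
send_rows(motion=[[-0.04,0.003,0,0,0,5],[-0.09,0.006,0,0,0,10],[-0.14,0.01,0,0,0,15],[-0.19,0.014,0,0,0,20],[-0.22,0.0164,0.01,0,0,20],[-0.2371,0.0164,0.03,0,0,20],[-0.2371,0.0164,0.05,0,0,20],[-0.2371,0.0164,0.05,0,0,20],[-0.2371,0.0164,0.05,0,0,20]], claw=0.3)

```text
time: 18.35
tcp_pos: [0.5891, -0.209, 0.1912]
eef_rot: [-179.9, -0.0, 75.1]
force: [-0.1, 0.0, 0.2]
width: 0.0594
```

Run:
```python
from h import *
s=monitor.read_state(); print(s['tcp_pos'],s['eef_rot'],s['width'],s['joints'].round(1))
im,d=capture('side'); W=cloud('side',d)
big=[cv2.resize(im[60:230,270:440,::-1],None,fx=2.8,fy=2.8,interpolation=cv2.INTER_CUBIC)]
im,d=capture('top'); big.append(cv2.resize(im[170:340,380:550,::-1],None,fx=2.8,fy=2.8,interpolation=cv2.INTER_CUBIC))
cv2.imwrite('pics/l1.png',np.hstack(big)[:,:1000] if 0 else cv2.resize(np.hstack(big),(800,400)))
x,y,z0=s['tcp_pos']
m=(abs(W[...,0]-x)<.06)&(abs(W[...,1]-y)<.07)&(W[...,2]>.16)&(W[...,2]<.26); Q=W[m]
for lo in np.arange(.16,.26,.01):
    q=Q[(Q[:,2]>=lo)&(Q[:,2]<lo+.01)]
    if len(q)>3: print(round(lo,3),len(q),q.min(0).round(3),q.max(0).round(3))
```

```text
[ 0.5890981  -0.20901381  0.19121086] [-1.79866818e+02 -3.88244654e-02  7.51433275e+01] 0.05942125634430698 [-25.5  16.8  -3.7  69.6   0.  -10.6]
0.2 34 [ 0.572 -0.24   0.206] [ 0.608 -0.169  0.21 ]
0.21 136 [ 0.571 -0.242  0.21 ] [ 0.611 -0.163  0.22 ]
0.22 163 [ 0.57  -0.243  0.22 ] [ 0.61  -0.162  0.23 ]
0.23 179 [ 0.571 -0.242  0.23 ] [ 0.609 -0.162  0.24 ]
0.24 148 [ 0.568 -0.246  0.24 ] [ 0.609 -0.162  0.25 ]
0.25 221 [ 0.563 -0.262  0.25 ] [ 0.617 -0.145  0.26 ]
```

View pics/l1.png

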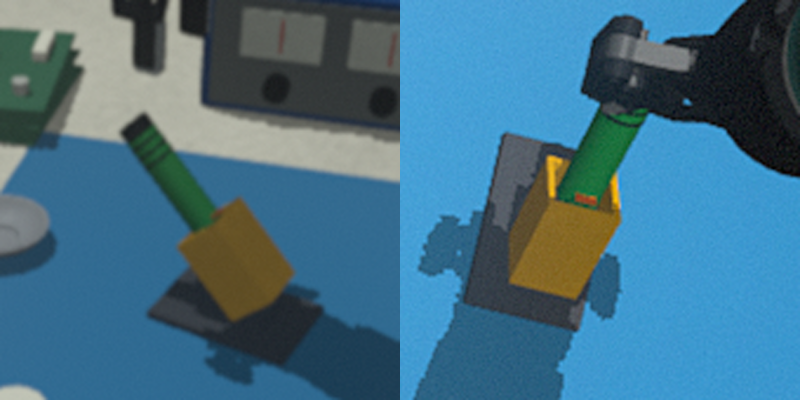

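The fingers hang over the tail end of the handle, aligned across it. Tip offset is +15 mm at this opening, as expected. Going down to grip.

Emit:
send_rows(motion=[[0,0,0.03,0,0,0],[0,0,0.06,0,0,0],[0,0,0.085,0,0,0],[0,0,0.1,0,0,0],[0,0,0.106,0,0,0],[0,0,0.106,0,0,0],[0,0,0.106,0,0,0]])

```text
time: 19.15
tcp_pos: [0.5907, -0.2109, 0.0876]
eef_rot: [179.9, 0.0, 75.1]
force: [0.3, 0.3, -0.3]
width: 0.06
```

Emit:
send_rows(motion=[[0,0,0,0,0,0],[0,0,0,0,0,0],[0,0,0,0,0,0],[0,0,0,0,0,0]], claw=1)

```text
time: 19.55
tcp_pos: [0.5905, -0.2109, 0.0872]
eef_rot: [179.9, 0.0, 75.0]
force: [1.6, 1.2, 3.5]
width: 0.0242
```

Emit:
send_rows(motion=[[0,0.006,-0.006,0,0,0],[0,0.015,-0.015,0,0,0],[0,0.025,-0.025,0,0,0],[0,0.035,-0.035,0,0,0],[0,0.045,-0.045,0,0,0],[0,0.055,-0.055,0,0,0],[0,0.065,-0.065,0,0,0],[0,0.072,-0.072,0,0,0],[0,0.075,-0.085,0,0,0],[0,0.075,-0.1,0,0,0],[0,0.075,-0.1,0,0,0]])

```text
time: 20.65
tcp_pos: [0.6634, -0.2306, 0.1894]
eef_rot: [179.7, 0.0, 75.1]
force: [0.1, -0.2, -1.8]
width: 0.0247
```

```bash
cat > lamp.py <<'E'
from h import *
s=monitor.read_state(); print(s['tcp_pos'],s['eef_rot'],s['width'],s['force'],s['joints'].round(1))
x,y,z=s['tcp_pos']; ims=[]
for n in('side','top'):
    im,d=capture(n); W=cloud(n,d); I=im.astype(int); ims.append(im)
    g=(I[...,1]>I[...,0]+20)&(I[...,1]>I[...,2]+10)&(np.linalg.norm(W-[x,y,z+.02],axis=-1)<.13)
    Q=W[g]
    if len(Q)<40: print(n,len(Q)); continue
    c=Q.mean(0); u=np.linalg.svd(Q-c)[2][0]; u*=np.sign(u[2]); t=(Q-c)@u
    print(n,len(Q),c.round(4),u.round(3),t.min().round(3),t.max().round(3),'elev',np.degrees(np.arcsin(u[2])).round(1),'yaw',np.degrees(np.arctan2(u[1],u[0])).round(1))
save('side_l%.2f.png'%s['time'],ims[0]); cv2.imwrite('pics/both%.2f.png'%s['time'],cv2.resize(np.hstack(ims)[...,::-1],(800,300),interpolation=cv2.INTER_AREA))
for n in('side','top'): print([(round(r['p'],2),np.round(r['position'],3)) for r in spotter.spot_point(n,'lamp')])
E
python3 lamp.py; ls pics | tail -30
```

```text
[ 0.66335778 -0.2305597   0.18935756] [1.79733165e+02 4.82720601e-02 7.50515869e+01] 0.024654075729364507 [ 0.13094902 -0.19589203 -1.81279652] [-24.4  24.3   6.7  72.1  -0.   -9.5]
side 439 [ 0.6408 -0.2153  0.2003] [ 0.578 -0.234  0.782] -0.031 0.061 elev 51.4 yaw -22.0
top 1022 [ 0.6387 -0.2206  0.2053] [ 0.563 -0.211  0.799] -0.038 0.064 elev 53.1 yaw -20.5
[(0.68, array([0.471, 0.168, 0.001])), (0.62, array([ 0.584, -0.206,  0.131]))]
[(0.82, array([ 0.583, -0.213,  0.124]))]
a1.png
both20.65.png
crop.png
l1.png
s1.png
side0.png
side_10.3.png
side_17.1.png
side_l20.65.png
tip.png
tip2.png
top0.png
top_10.3.png
top_17.1.png
```

Run:
```python
from h import *
s=monitor.read_state(); p=s['tcp_pos']; p=np.array(p)
R0=R.from_euler('xyz',[180,0,75],degrees=True)
xt=R0.as_matrix()[:,0]
Rf=R.from_euler('z',34.4,degrees=True)*R.from_rotvec(-40*xt,degrees=True)*R0
rv=(R0.inv()*Rf).as_rotvec(degrees=True); print('rv',rv.round(2))
g=np.array([.4735,.167,.306]); t=g+.029*Rf.as_matrix()[:,2]
print('tool z',Rf.as_matrix()[:,2].round(3),'tcp',t.round(4)); 
p0=np.array([.5896+.075*.9659,-.2105-.075*.2588,.186]); print(p0,p)
print('shift',(R0.inv().apply(t-p0)).round(4))
```

```text
rv [-38.77  12.   -32.97]
tool z [ 0.606  0.214 -0.766] tcp [0.4911 0.1732 0.2838]
[ 0.6620425 -0.22991    0.186    ] [ 0.6612199  -0.22958258  0.18555432]
shift [ 0.3451 -0.2695 -0.0978]
```

View pics/both20.65.png

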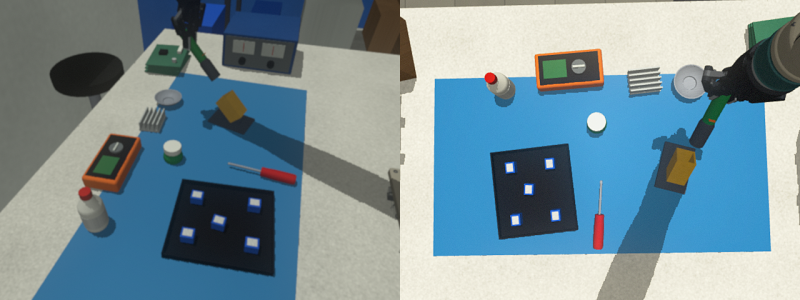

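The lamp is clear of the holster at (205,60) in the side view, and the relays lie in an X pattern in the tray. Now I'll carry it over and tilt it.

Emit:
send_rows(motion=[[0,0,-0.035,0,0,0],[0,0,-0.075,0,0,0],[0.024,-0.019,-0.095,-2.7,0.84,-2.3],[0.059,-0.046,-0.098,-6.6,2.04,-5.6],[0.097,-0.075,-0.098,-10.9,3.4,-9.2],[0.138,-0.108,-0.098,-15.5,4.8,-13.2],[0.179,-0.14,-0.098,-20.2,6.2,-17.1],[0.221,-0.172,-0.098,-24.8,7.7,-21.1],[0.262,-0.205,-0.098,-29.5,9.1,-25.1],[0.3,-0.234,-0.098,-33.7,10.4,-28.7],[0.328,-0.256,-0.098,-36.8,11.4,-31.3],[0.345,-0.2695,-0.098,-38.77,12,-33]])

```text
time: 22.05
tcp_pos: [0.4861, 0.175, 0.281]
eef_rot: [140.1, -0.0, 109.7]
force: [0.3, -0.3, -1.6]
width: 0.0244
```

Emit:
send_rows(motion=[[0,0,0,0,0,0],[0,0,0,0,0,0],[0,0,0,0,0,0],[0,0,0,0,0,0]])

```text
time: 22.45
tcp_pos: [0.4916, 0.172, 0.2844]
eef_rot: [140.0, 0.0, 109.4]
force: [0.7, -0.1, -1.3]
width: 0.025
```

```bash
python3 lamp.py; ls -t pics|head -2
```

```text
[0.49157723 0.17204135 0.28444707] [1.40006876e+02 1.97095265e-02 1.09356266e+02] 0.024982247571545633 [ 0.67271158 -0.06808549 -1.299599  ] [  7.9 -23.1 -41.2  32.5   7.3  -8.9]
side 1166 [0.4732 0.177  0.2867] [0.103 0.026 0.994] -0.043 0.052 elev 83.9 yaw 14.3
top 395 [0.4788 0.1558 0.3049] [0.055 0.038 0.998] -0.063 0.044 elev 86.1 yaw 34.3
[(0.58, array([0.464, 0.162, 0.185])), (0.36, array([0.538, 0.227, 0.018])), (0.21, array([0.735, 0.24 , 0.002]))]
[(0.82, array([0.464, 0.158, 0.181]))]
both22.45.png
side_l22.45.png
```

```bash
cat > axis.py <<'E'
from h import *
from scipy.optimize import least_squares
s=monitor.read_state(); x,y,z=s['tcp_pos']; print(s['tcp_pos'].round(4),s['eef_rot'].round(2),'t',s['time'])
G=[];E=[]
for n in('side','top'):
    im,d=capture(n); W=cloud(n,d); I=im.astype(int)
    k=(abs(W[...,0]-.4735)<.06)&(abs(W[...,1]-.167)<.06)
    g=k&(I[...,1]>I[...,0]+20)&(I[...,1]>I[...,2]+10)&(W[...,2]>.2)&(W[...,2]<.36)
    G.append(W[g]); h=k&(W[...,2]>.12)&(W[...,2]<.215); E.append(W[h])
    if len(E[-1]): print(n,'green',len(G[-1]),'head n',len(E[-1]),'zmin',np.percentile(E[-1][:,2],[0,2]).round(4),'zmax green',G[-1][:,2].max().round(4))
def fit(Q,r):
    def f(p):
        a=np.array([p[0],p[1],z]); u=np.array([p[2],p[3],1]); u/=np.linalg.norm(u); v=Q-a
        return np.linalg.norm(v-np.outer(v@u,u),axis=1)-r
    o=least_squares(f,[.4735,.167,0,0],loss='soft_l1',f_scale=.001); p=o.x
    t=np.hypot(p[2],p[3]); zz=np.array([p[0],p[1]])+np.array(p[2:])*(.16-z)
    print('tilt',np.degrees(np.arctan(t)).round(2),'yaw',np.degrees(np.arctan2(p[3],p[2])).round(0),'slopes deg',np.degrees(p[2:]).round(2),'xy@.16',zz.round(4),'xy@tcp',p[:2].round(4),'rms',np.sqrt((f(p)**2).mean()).round(4))
fit(G[0],.013); fit(G[1],.013); fit(np.vstack(G),.013)
save('fin_side%.1f.png'%s['time'],capture('side')[0])
for n in('side','top'): print([(round(r['p'],2),np.round(r['position'],3)) for r in spotter.spot_point(n,'lamp')[:1]])
E
python3 axis.py
```

```text
[0.4911 0.1724 0.2841] [1.4002e+02 1.0000e-02 1.0940e+02] t 22.65
side green 1168 head n 577 zmin [0.1824 0.1839] zmax green 0.3378
top green 403 head n 215 zmin [0.1842 0.1852] zmax green 0.3491
tilt 5.3 yaw 18.0 slopes deg [5.04 1.66] xy@.16 [0.4635 0.1631] xy@tcp [0.4744 0.1666] rms 0.0011
tilt 5.43 yaw 19.0 slopes deg [5.16 1.74] xy@.16 [0.4618 0.1618] xy@tcp [0.4729 0.1656] rms 0.0015
tilt 4.93 yaw 18.0 slopes deg [4.71 1.5 ] xy@.16 [0.464  0.1632] xy@tcp [0.4742 0.1665] rms 0.0013
[(0.61, array([0.464, 0.164, 0.184]))]
[(0.88, array([0.465, 0.161, 0.181]))]
```

Emit:
send_rows(motion=[[0,-0.003,0.0036,-0.9,0,0],[0,-0.007,0.0083,-2,0,0],[0,-0.011,0.0131,-3.2,0,0],[0,-0.0145,0.0173,-4.2,0,0],[0,-0.017,0.0203,-4.9,0,0],[0,-0.018,0.0215,-5.2,0,0],[0,-0.018,0.0215,-5.2,0,0],[0,-0.018,0.0215,-5.2,0,0],[0,-0.018,0.0215,-5.2,0,0],[0,-0.018,0.0215,-5.2,0,0]])

```text
time: 23.9
tcp_pos: [0.491, 0.1731, 0.2567]
eef_rot: [134.8, 0.0, 109.5]
force: [0.4, -0.6, -2.1]
width: 0.0245
```

```bash
sed -i 's/>.12)&(W\[...,2\]<.215/>.1)\&(W[...,2]<.19/' axis.py; python3 axis.py; ls -t pics | head -1; python3 rel.py | grep -v top
```

```text
[0.491  0.1731 0.2567] [1.3475e+02 2.0000e-02 1.0948e+02] t 23.9
side green 1052 head n 608 zmin [0.1517 0.1539] zmax green 0.3092
top green 343 head n 216 zmin [0.1553 0.1566] zmax green 0.3155
tilt 0.14 yaw -41.0 slopes deg [ 0.1  -0.09] xy@.16 [0.4741 0.1674] xy@tcp [0.4743 0.1673] rms 0.0008
tilt 0.17 yaw 25.0 slopes deg [0.16 0.07] xy@.16 [0.4727 0.1661] xy@tcp [0.473  0.1662] rms 0.0017
tilt 0.18 yaw -122.0 slopes deg [-0.09 -0.15] xy@.16 [0.4742 0.1674] xy@tcp [0.474  0.1672] rms 0.0012
[]
[(0.94, array([0.472, 0.165, 0.151]))]
fin_side23.9.png
[0.49062169 0.17300471 0.2560828 ] [1.34796952e+02 1.35189008e-02 1.09476955e+02] 0.0244489842256374 [ 0.0832628   0.25301313 -0.84377398]
side 293 [542.9 125.4] [27.9 26.1] 3.9 0.0247
side 310 [414.2 111.7] [27.6 25.5] 6.5 0.0247
side 356 [479.8 178.2] [24.7 27.9] 87.2 0.0247
side 388 [534.5 224.7] [28.1 24.9] 4.0 0.0249
side 415 [404.6 211.1] [28.1 25.2] 5.9 0.0247
side 0.8 [0.479 0.178 0.012]
side 0.8 [0.54  0.126 0.015]
side 0.76 [0.402 0.211 0.016]
side 0.74 [0.412 0.111 0.015]
side 0.66 [0.537 0.224 0.018]
side 0.23 [0.735 0.24  0.001]
```

Emit:
send_rows(motion=[[0,0,0,0,0,0],[0,0,0,0,0,0],[0,0,0,0,0,0],[0,0,0,0,0,0],[0,0,0,0,0,0],[0,0,0,0,0,0],[0,0,0,0,0,0],[0,0,0,0,0,0]])

```text
time: 25.15
tcp_pos: [0.4906, 0.173, 0.256]
eef_rot: [134.8, 0.0, 109.5]
force: [0.3, 0.5, -1.9]
width: 0.0247
```

```bash
python3 axis.py
```

```text
[0.4906 0.173  0.256 ] [1.3480e+02 1.0000e-02 1.0948e+02] t 25.15
side green 1042 head n 621 zmin [0.153  0.1541] zmax green 0.308
top green 339 head n 220 zmin [0.1543 0.1553] zmax green 0.3151
tilt 0.12 yaw -63.0 slopes deg [ 0.06 -0.11] xy@.16 [0.4738 0.1674] xy@tcp [0.4738 0.1672] rms 0.0009
tilt 0.21 yaw 22.0 slopes deg [0.19 0.08] xy@.16 [0.4723 0.1659] xy@tcp [0.4726 0.1661] rms 0.0014
tilt 0.23 yaw -119.0 slopes deg [-0.11 -0.2 ] xy@.16 [0.4738 0.1674] xy@tcp [0.4736 0.1671] rms 0.0011
[(0.57, array([0.473, 0.166, 0.156]))]
[(0.93, array([0.473, 0.164, 0.145]))]
```

View pics/fin_side23.9.png

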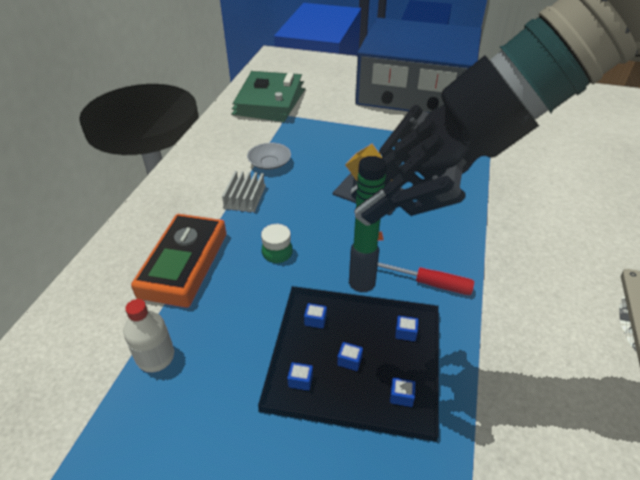

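The lamp hangs upright at (366,225) and is steady. All five relays lie apart in the tray, and the bystanders are untouched. Handing in.

```bash
python3 -c "
from plant import bot; print(bot.job_done())"
```

```text
the job is handed in; nothing more can be done
None
```

The job is done and handed in at about 25 s on the clock, well under the 66 s limit. The five relays are spread in the tray, and the lamp is held upright over its middle.

- **Relays:** I moved four to the corners and left the middle one where it lay. In the last check all five tops were at one height (25 mm), about 20 mm or more clear of each other by my estimate.
- **Lamp:** it was drawn out along the holster's slope only after the relays were spread. It had swung about 5° in the grip by then, so I corrected that over the tray.
    - **Tilt:** the final fit gave about 0.2°.
    - **Position:** within about 1 mm of the measured tray centre.
    - **Lens height:** about 0.154 m above the bench, or 15 cm above the tray floor.
    - **Steadiness:** unchanged over the last second or so.
- **Bystanders:** nothing else looked moved in the last picture, and no high force showed in any reading.

**What failed or disagreed:**
- **First grasp:** it closed above a relay without touching it. The fingertips stood about 33 mm higher than the text implies for the reported tool position. I measured that from the depth images and worked with it from then on.
- **Cameras:** the top one's lens estimate was lower than the others in the final check, at 0.145 m against 0.153–0.156 m.

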